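Tip the rubber stoppers off the tray into the bin

ROBOT

A 6-joint arm with a two-finger parallel gripper is mounted at the origin on a cart in front of the work surface, level with it; the furniture and walls round the work are solid. World frame = base frame: x ahead of the robot, y to its left, z up, the work surface at z = 0. Lengths are in m, angles in rad, forces in N, time in s.
With the tool pointing down it reaches from about 0.275 to 0.825 m from the base axis. Payload 5.2 kg.
Tool frame: the origin (TCP) lies at the very end of the fingers, on their centre line; the grasp point (between the pads) lies 19 mm behind it; z points along the fingers, y is the line along which they close (so a half turn about z gives the same grasp; the last joint's range is limited). The gripper opens to 93 mm and grips with 3 to 60 N. Pads are 15 mm wide; open, the fingers measure 128 mm over their backs; the gripper's body (75 mm by 188 mm) begins 65 mm behind the grasp point.
Start: joints at [-1.37, 0.259, 1.535, -0, 1.348, -0.203], TCP at [0.216, -0.506, 0.219] pointing down, gripper open.
Joint ranges: [-3.14, 3.14], [-0.91, 2.08], [0.19, 2.58], [-1.22, 4.36], [0.22, 2.71], [-3.12, 3.12]. Speed limits (rad/s): [2.57, 2.57, 3.14, 3.14, 3.14, 3.14].

INTERFACE

Orientations are given as a unit quaternion [w, x, y, z].
In Python, from rig import env gives the robot as it stands. The module is installed in compiled form; this text tells all that it offers.
- The arm moves only by the shell command python3 -m jog 'ROWS' [OPENING] [FORCE]. ROWS is JSON, a list of rows, each a list of 4 numbers: the shift along the tool's x, y, z in m, then the turn about the tool's z in degrees. In form: [[tx, ty, tz, roll], ...]. A call has exactly 8 rows; each row shifts and turns the commanded pose from where the row before left it, along the tool's axes as they then stand; what a row does not reach is not made up. A row lasts 1/8 s, in which the tool goes at most 62.5 mm and 10.7 degrees, less where a joint would pass 70% of its speed; a pose out of reach is approached as far as the arm can. A call is refused whole if a number of a shift passes 0.0625 or a number of a turn 10.7, either way. A call with a gripper value outside its range is refused whole. OPENING is the opening in per cent of the stroke, from 0 (shut) to 100 (fully open), set as the call begins (- or left out, the last holds). The fingers move at their own pace and stop on an object; FORCE is the grip in N (left out, the last holds). Time passes only in rows, so rows that do not move let the fingers close, or fill a call up. It gives the time, the measured TCP pose, the force, the opening and the grip force at its end, in the units of the state.
- env.state(): the state, without advancing time (a new reading comes with each control period).
- env.read_camera(name): name is "scene" or "side" or "wrist"; returns (picture, depth): 384x512x3 uint8, red, green, blue; 384x512 float32, m along the optical axis (not along the pixel's ray), 0 where there is no reading.
- env.get_calibration(name): a dict with "vertical_fov" (degrees; the focal length in pixels is half the picture's height over the tangent of half this angle, whatever the lens; pixels are square), "cx", "cy" (the principal point, pixels), "k1" (the pictures are not rectified: a ray, as slopes to the right and down, at radius r is drawn at 1 + k1 r^2 times it, then the intrinsics apply), "R" (3x3) and "t" (3): a world point X has camera coordinates R X + t. Camera axes: x right, y down, z forward; pixel columns grow to the right and rows downward; lengths in m; the calibration is good to about 2 mm. A picture is of the moment at which its call begins: read the wrist's pose just before it. get_calibration takes no time and is no camera call; for the wrist camera it gives the pose at the moment of the call.
- env.finish_job(): hands the job in; it is judged then, once.
The state is a dict: "clock": time; "q": joint angles; "joint_vel": joint speeds; "tau": joint torques, N m; "position": TCP position; "orientation": TCP orientation; "ft_force": force on the tool from outside, world axes, zero at the start; "moment": the same for the moment, N m; "gripper_width": opening from 0.0 (shut) to 1.0 (fully open); "grip_force": force on a finger pad.
Only numpy, scipy, OpenCV 4.12 (cv2) and the standard library are available. Lean on these libraries where they do the work, as an engineer would, in place of code of your own. Each camera call takes 0.05 s, during which the arm holds its last target. There are 200 camera calls.

TASK

Pick up the aluminium tray by its black handle, hold it over the blue bin and tip it so that the three red rubber stoppers slide off its open end into the bin. Then set the empty tray down flat on the worktop, right way up, and let go. Do not touch the stoppers with the gripper, and leave the bin and the other things where they stand.

Things in the scene. Friction and masses are not known exactly. Their poses are not given: they have to be found in the camera images.
- tray_handle (a point): Middle of the tray's black handle, a level bar 95 mm long (x), 16 wide (y), 22 high, centred 35 mm above the tray's underside. Axes are the tray's: x from handle to open end, z up. The bar runs from 44 mm behind this point to 51 mm ahead, where the pan's back wall (34 mm high) stands. The loose tray weighs about 0.18 kg and stands on its flat pan; the handle overhangs.
- tray_lip (a point): Middle of the open end of the aluminium tray's pan, on its inner floor (3 mm above the underside): 190 mm ahead of tray_handle along x, 32 mm below it; same axes. The pan reaches 140 mm back from here and is 100 mm wide (y), side walls 27 mm high, no wall at this end. Stoppers start to slide at about 27 to 35 degrees of tip; 45 to 55 degrees clears them in a second or two.
- bin_in (a point): Centre of the inner floor of the loose open blue plastic bin (0.7 kg), 4 mm above its underside. Bin 160 mm along its x, 130 mm along its y, 75 mm high (rim 71 mm above this point, turned out about 8 mm), walls 4 mm; z up.
- stopper_a: Red rubber stopper, a tapered plug 33 mm in diameter at the top, 27 mm high, about 20 g; origin at the centre of its narrow underside, z up along its axis. One of three alike, which start standing on the tray.
- stopper_b: Red rubber stopper, a tapered plug 33 mm in diameter at the top, 27 mm high, about 20 g; origin at the centre of its narrow underside, z up along its axis. One of three alike, which start standing on the tray.
- stopper_c: Red rubber stopper, a tapered plug 33 mm in diameter at the top, 27 mm high, about 20 g; origin at the centre of its narrow underside, z up along its axis. One of three alike, which start standing on the tray.
- tape_roll: Masking tape roll lying flat, 94 mm in diameter, 18 mm high; origin at the centre of its underside. Bystander.
- small_beaker: Small clear beaker, 61 mm in diameter, 78 mm high; origin at the centre of its underside. Bystander.
- mortar: White porcelain mortar, 78 mm in diameter, 42 mm high; origin at the centre of its underside. Bystander.

How it is judged:
By the outcome, as a careful person would: the job done as asked, in the order asked, and still so for the second after the job is handed in, with the robot touching nothing.
It also fails if it takes over 54 s, if anything falls off the work surface, if the arm or the gripper's body presses on something with over 40 N, if the wrist force passes 120 N, or if a joint passes its speed limit or range.

## Working session

There is one attempt and no reset: what is moved stays moved. The work goes in short steps, Python scripts to look and compute and a shell command to move; the robot and the scene stay as the last step left them, time stands still between calls to the robot, and variables do not carry over. Pictures are saved under pics/ and viewed, at most 10 in all, crops included, and the job is handed in when it is done.

```bash
mkdir -p pics
cat > h.py <<'E'
import numpy as np, cv2
from rig import env
def K(c):
    f=192/np.tan(np.radians(c["vertical_fov"])/2); return f
def ray(c,uv):
    f=K(c); uv=np.atleast_2d(np.array(uv,float)); d=(uv-[c["cx"],c["cy"]])/f
    s=d.copy()
    for _ in range(20): s=d/(1+c["k1"]*(s**2).sum(1,keepdims=True))
    R=np.array(c["R"]);o=-R.T@np.array(c["t"])
    return o,np.c_[s,np.ones(len(s))]@R   # dir has camera depth 1
def onplane(c,uv,z):
    o,d=ray(c,uv); return o+d*((z-o[2])/d[:,2])[:,None]
def deproj(c,uv,depth):
    o,d=ray(c,uv); uv=np.atleast_2d(uv).astype(int); return o+d*depth[uv[:,1],uv[:,0]][:,None]
def cloud(c,depth):
    v,u=np.mgrid[0:384,0:512]; uv=np.c_[u.ravel(),v.ravel()]
    return deproj(c,uv,depth).reshape(384,512,3)
def snap(n,tag):
    c=env.get_calibration(n); p,d=env.read_camera(n); cv2.imwrite(f'pics/{tag}.png',p[:,:,::-1]); np.savez(f'{tag}.npz',p=p,d=d,**c); return c,p,d
E
python3 - <<'E'
from h import *
print(env.state())
for n in("scene","side","wrist"):
    c,p,d=snap(n,n+"0"); print(n,-np.array(c["R"]).T@c["t"],c["vertical_fov"],c["k1"],(d>0).mean())
a=[cv2.imread(f'pics/{n}0.png') for n in("scene","side")]
E
```

```text
{'clock': 0.0, 'q': array([-1.36978303e+00,  2.59285477e-01,  1.53608278e+00,  3.01478481e-06,
        1.34799492e+00, -2.02800755e-01]), 'joint_vel': array([ 0.00025696, -0.00040086,  0.00191533,  0.00187485, -0.00073349,
       -0.00085896]), 'tau': array([-9.93079811e-04, -4.37309861e+01, -2.84001642e+01,  7.18511199e-02,
        4.15838195e-02, -1.03250368e-04]), 'position': array([ 0.21602132, -0.50520596,  0.21784879]), 'orientation': array([-8.85262602e-04,  9.79685612e-01,  2.00537574e-01,  2.26102386e-06]), 'ft_force': array([ 0.12134645, -0.68868573,  0.65332429]), 'moment': array([ 0.01929848,  0.03778396, -0.0029776 ]), 'grip_force': 0.0, 'gripper_width': 1.0012910585515968}
scene [0.08628607 0.85877285 0.89004257] 52.72037552611951 -0.044503490527860894 0.9961903889973959
side [0.34307524 0.84463619 0.70390788] 55.3989092854256 0.03901516848178227 0.9959157307942709
wrist [ 0.28179507 -0.47765686  0.38439378] 65.35597057698511 -0.0772434643910297 0.996124267578125
```

View pics/scene0.png

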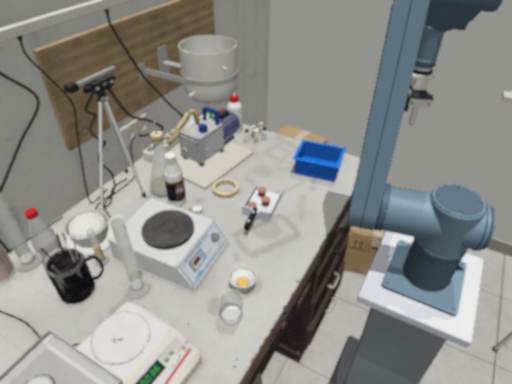

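View pics/side0.png

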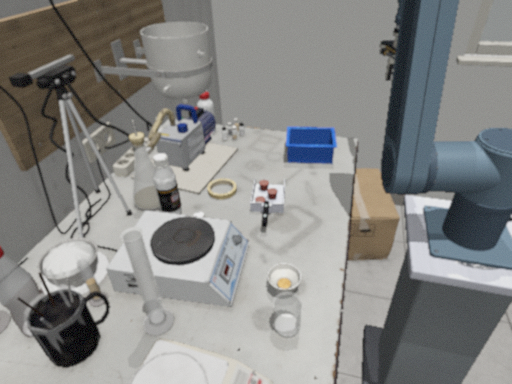

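The scene picture shows the handle at about (250,220), tray at (262,200), bin at (320,160), tape at (225,187), mortar at (242,278) and beaker at (230,305). The side picture shows the handle at (265,213), stoppers at (264,192) and bin at (310,145).

Run:
```python
from h import *
def blob(m):
    n,l,s,ce=cv2.connectedComponentsWithStats(m.astype(np.uint8)); return [(l==i,s[i],ce[i]) for i in range(1,n) if s[i][4]>12]
box={"scene":dict(h=(240,275,195,240),b=(285,355,130,190)),"side":dict(h=(255,280,192,235),b=(275,345,120,170))}
C={};ends={}
for n in box:
    z=np.load(n+"0.npz");c={k:z[k] for k in z.files};p=c['p'].astype(int);d=c['d'];P=cloud(c,d);C[n]=c
    hsv=cv2.cvtColor(c['p'],cv2.COLOR_RGB2HSV)
    def inb(b):
        m=np.zeros((384,512),bool);m[b[2]:b[3],b[0]:b[1]]=1;return m
    hm=inb(box[n]['h'])&(p.max(2)<70)
    m,s,ce=max(blob(hm),key=lambda t:t[1][4])
    r=cv2.minAreaRect(np.argwhere(m)[:,::-1].astype(np.float32)); print(n,"handle",s,ce,r)
    Q=P[m]; print(" med",np.median(Q,0),"top z",np.percentile(Q[:,2],[50,90,97]))
    T=Q[Q[:,2]>.03]; mu=T.mean(0);u=np.linalg.svd((T-mu)[:,:2],full_matrices=False)[2][0];q=(T-mu)[:,:2]@u;print(" axis",np.degrees(np.arctan2(u[1],u[0])),mu,"ext",q.min(),q.max())
    bm=inb(box[n]['b'])&(hsv[...,0]>100)&(hsv[...,0]<125)&(hsv[...,1]>150)
    Q=P[bm]; T=Q[(Q[:,2]>.066)]; rr=cv2.minAreaRect(T[:,:2].astype(np.float32));print(" bin z",np.percentile(Q[:,2],[1,50,95,99]),rr)
    rm=(((hsv[...,0]<8)|(hsv[...,0]>172))&(hsv[...,1]>120))&inb((240,290,170,225))
    for m,s,ce in blob(rm): print(" red",s[4],ce,np.median(P[m],0))
    # pan: alu bright pixels in height
    near=inb((235,300,175,225))
    Q=P[near&(P[...,2]>.018)&(P[...,2]<.034)&~rm&(p.max(2)>90)];rr=cv2.minAreaRect(Q[:,:2].astype(np.float32));print(" pan",rr,len(Q))
    for nm,b in (dict(tape=(205,245,175,202),beaker=(215,250,285,328),mortar=(225,262,262,295)) if n=="scene" else {}).items():
        Q=P[inb(b)];Q=Q[(Q[:,2]>.01)&(Q[:,2]<.1)];print(nm,Q.min(0),Q.max(0),Q.mean(0))
```

```text
scene handle [245 214  11  16  61] [249.6557377  221.36065574] ((249.55819702148438, 221.0718994140625), (4.220789909362793, 17.379724502563477), 24.443954467773438)
 med [0.5328344  0.09413384 0.04329906] top z [0.04329906 0.04630293 0.04768935]
 axis 119.64374690255266 [0.52675414 0.1039401  0.05573469] ext -0.05040196238498806 0.8738963564357498
 bin z [-0.00036399  0.04213006  0.07412497  0.07592165] ((0.3328362703323364, 0.23458439111709595), (0.17594388127326965, 1.3306525945663452), 14.02151107788086)
 pan ((0.5911528468132019, -0.007173813879489899), (0.1783270686864853, 0.19432881474494934), 11.323163032531738) 330
tape [ 0.6685634  -0.09993111  0.01001906] [0.81894448 0.0016982  0.02169778] [ 0.73640786 -0.04770567  0.01449297]
beaker [0.3868103  0.29183179 0.01015214] [0.45347    0.41798372 0.08244063] [0.41880297 0.38148254 0.04645421]
mortar [0.39926366 0.24931061 0.01161983] [0.48177181 0.37671226 0.08244063] [0.44477643 0.29379353 0.03334262]
side handle [262 218   5   9  35] [264.22857143 221.88571429] ((264.25677490234375, 221.95947265625), (3.7811765670776367, 8.38434886932373), 9.462322235107422)
 med [0.53335747 0.11693414 0.04174363] top z [0.04174363 0.04506867 0.04564264]
 axis 96.90514237964722 [0.53285924 0.11455975 0.04055283] ext -0.010524807700396117 0.00482932829913229
 bin z [0.00513155 0.04251851 0.0731219  0.07480956] ((0.3963267505168915, 0.21794742345809937), (0.16765248775482178, 1.2561219930648804), 7.898955821990967)
 red 13 [272.15384615 195.76923077] [ 0.54432868 -0.03003492  0.0183227 ]
 pan ((0.5483753681182861, -0.020868152379989624), (0.15097396075725555, 0.23001404106616974), 35.9096565246582) 366
```

Run:
```python
import cv2
a=cv2.imread('pics/scene0.png')[125:245,200:360];b=cv2.imread('pics/side0.png')[115:235,200:360]
cv2.imwrite('pics/crop1.png',cv2.resize(cv2.vconcat([a,b]),None,fx=2.5,fy=2.5,interpolation=2))
```

```text
(no output)
```

View pics/crop1.png

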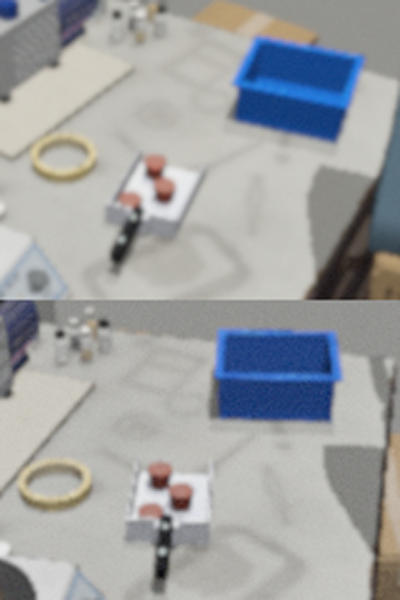

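The crop shows the tray's handle pointing towards the cameras (+y), with its open end away from them (−y). The bin is beyond it. Next I refine these numbers with outliers filtered.

Run:
```python
from h import *
box={"scene":dict(h=(240,262,205,235),b=(285,355,130,190),r=(240,280,185,215)),"side":dict(h=(257,274,198,232),b=(275,345,120,170),r=(248,286,176,212))}
from scipy.spatial import ConvexHull
for n in box:
    z=np.load(n+"0.npz");c={k:z[k] for k in z.files};p=c['p'].astype(int);P=cloud(c,c['d'])
    hsv=cv2.cvtColor(c['p'],cv2.COLOR_RGB2HSV)
    def inb(b):
        m=np.zeros((384,512),bool);m[b[2]:b[3],b[0]:b[1]]=1;return m
    hm=inb(box[n]['h'])&(p.max(2)<110)&(P[...,2]>.03)&(P[...,2]<.06)
    Q=P[hm];mu=np.median(Q,0);u=np.linalg.svd((Q-Q.mean(0))[:,:2],full_matrices=False)[2][0];q=(Q-Q.mean(0))[:,:2]@u
    print(n,"handle",len(Q),Q.mean(0),"ang",np.degrees(np.arctan2(u[1],u[0])),q.min(),q.max())
    # handle direction by ray at its top plane z=.046
    v,uu=np.nonzero(inb(box[n]['h'])&(p.max(2)<80)); W=onplane(c,np.c_[uu,v],.042);m0=W.mean(0);s=np.linalg.svd((W-m0)[:,:2],full_matrices=False)[2][0];print("  plane",m0,np.degrees(np.arctan2(s[1],s[0])),W.min(0)[:2],W.max(0)[:2])
    bm=inb(box[n]['b'])&(hsv[...,0]>100)&(hsv[...,0]<125)&(hsv[...,1]>150)
    Q=P[bm];Q=Q[(Q[:,1]<-.2)&(Q[:,1]>-.75)]; T=Q[(Q[:,2]>.068)&(Q[:,2]<.085)];print(" bin",np.percentile(Q[:,2],[1,95,99]),cv2.minAreaRect(T[:,:2].astype(np.float32)),np.percentile(T[:,:2],[2,98],axis=0).ravel())
    rm=((p[...,0]-p[...,1:].max(2))>35)&inb(box[n]['r'])
    l,L,S,ce=cv2.connectedComponentsWithStats(rm.astype(np.uint8))
    for i in range(1,l):
        if S[i][4]>5: print(" red",S[i][4],ce[i],np.median(P[L==i],0))
```

```text
scene handle 94 [0.53657602 0.08373755 0.0415708 ] ang 99.36522232249288 -0.054805048311637176 0.03714331954523195
  plane [0.53381391 0.09134422 0.042     ] 101.77658526354548 [0.52116632 0.03324884] [0.5478843  0.12776768]
 bin [-0.00036563  0.07406734  0.0758477 ] ((0.4750116467475891, -0.3355126678943634), (0.1686846762895584, 0.14677414298057556), 10.03991985321045) [ 0.38555767 -0.41061846  0.56029396 -0.25774889]
 red 94 [263.30851064 195.31914894] [ 0.57295165 -0.06744468  0.02798111]
 red 33 [251.45454545 204.33333333] [0.57621231 0.00690851 0.02897105]
side handle 102 [0.53804105 0.08589043 0.04201791] ang 100.05532985883455 -0.05689314969688711 0.03423390679453842
  plane [0.53677164 0.09328711 0.042     ] 99.67793676166667 [0.52545348 0.03204592] [0.55103176 0.1356539 ]
 bin [0.00510436 0.07296659 0.07433035] ((0.4737533628940582, -0.33207663893699646), (0.167986199259758, 0.1444055438041687), 8.986629486083984) [ 0.38718751 -0.40699091  0.55809246 -0.25553056]
 red 50 [263.62 183.98] [ 0.58262123 -0.07481365  0.02720118]
 red 56 [271.94642857 192.60714286] [ 0.54632254 -0.03513576  0.0276843 ]
 red 32 [260.21875 198.875  ] [0.57370704 0.00736323 0.02880432]
```

The bin's centre is near (0.474, −0.334) with a yaw of about 9.5°. The handle is near (0.538, 0.08), and the tray's x axis points at about −80°. I'm now moving over the handle for a close look.

```bash
python3 -m jog '[[0.0476,-0.0365,0,0],[0.0476,-0.0365,0,0],[0.0476,-0.0365,0,0],[0.0476,-0.0365,0,0],[0.0476,-0.0365,0,0],[0.0476,-0.0365,0,0],[0.0476,-0.0365,0,0],[0.0476,-0.0365,0,0]]' 100 && python3 -m jog '[[0.0476,-0.0365,0,0],[0.0476,-0.0365,0,0],[0.0476,-0.0365,0,0],[0,0,0,-10.6],[0,0,0,-10.6],[0,0,0,-10.6],[0,0,0,-10.6],[0,0,0,-10.6]]' && python3 -m jog '[[0,0,0,-10.6],[0,0,0,-10.6],[0,0,0,-2.8],[0,0,0,0],[0,0,0,0],[0,0,0,0],[0,0,0,0],[0,0,0,0]]'
python3 - <<'E'
from h import *
s=env.state();print(s['clock'],s['position'],s['orientation'])
snap("wrist","wrist1")
E
```

```text
clock: 1.15
position: [0.4522, -0.0858, 0.2187]
orientation: [0.0, 0.98, 0.2, 0.0]
ft_force: [1.8, -0.7, 0.3]
gripper_width: 1.0
grip_force: 0.0
clock: 2.15
position: [0.5396, 0.0693, 0.2183]
orientation: [-0.0, 0.785, 0.619, -0.0]
ft_force: [0.4, 0.2, -0.3]
gripper_width: 0.999
grip_force: 0.0
clock: 3.15
position: [0.5399, 0.0692, 0.2187]
orientation: [0.0, 0.642, 0.767, 0.0]
ft_force: [-0.3, 0.7, -0.8]
gripper_width: 0.999
grip_force: 0.0
3.15 [0.53986231 0.06916669 0.21869093] [2.43329340e-05 6.41951334e-01 7.66745384e-01 1.61758181e-05]
```

View pics/wrist1.png

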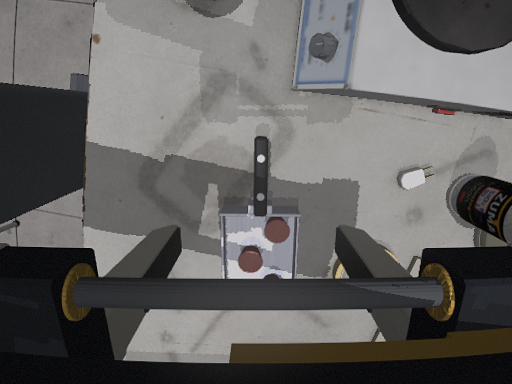

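The wrist view shows the handle upright from (261,137) to (261,215), the pan's back wall at row ~208 (columns 221–300), and stoppers at (277,230), (250,260) and (272,280).

Run:
```python
from h import *
z=np.load("wrist1.npz");c={k:z[k] for k in z.files};p=c['p'].astype(int);P=cloud(c,c['d'])
print("cam",-c['R'].T@c['t'])
m=np.zeros((384,512),bool);m[125:225,248:275]=1
hm=m&(P[...,2]>.04)&(P[...,2]<.055);v,u=np.nonzero(hm);Q=P[hm]
print(len(Q),np.median(Q[:,2]),u.min(),u.max(),v.min(),v.max())
dm=m&(p.max(2)<75);v,u=np.nonzero(dm);W=onplane(c,np.c_[u,v],.046)
r=cv2.minAreaRect(W[:,:2].astype(np.float32));print("dark",r);m0=W.mean(0);s=np.linalg.svd((W-m0)[:,:2],full_matrices=False)[2][0];print(m0,np.degrees(np.arctan2(s[1],s[0])),u.min(),u.max(),v.min(),v.max())
k=cv2.minAreaRect(Q[:,:2].astype(np.float32));print("depth",k)
g=(slice(195,222),slice(210,312));B=P[g].reshape(-1,3);B=B[(B[:,2]>.03)&(B[:,2]<.038)];print("backwall",len(B),cv2.minAreaRect(B[:,:2].astype(np.float32)),np.median(B[:,2]))
# side cams: two-view height of the handle's rear end vs wrist ray
o1,d1=ray(c,[[261,137]])
zz=np.load("side0.npz");s2={k:zz[k] for k in zz.files}
print("side rays of rear end at z .035/.046", onplane(s2,[[264.3,226]],.035),onplane(s2,[[264.3,226]],.046), "wrist",onplane(c,[[261,137]],.046))
```

```text
cam [0.52663724 0.13968437 0.38512087]
1069 0.04616436706601007 253 267 137 216
dark ((0.542871356010437, 0.06650165468454361), (0.023469839245080948, 0.10376738011837006), 15.630228996276855)
[0.54198379 0.07065705 0.046     ] -79.30105008437596 253 274 136 223
depth ((0.5415050387382507, 0.07004833221435547), (0.01579703763127327, 0.09372258931398392), 9.181314468383789)
backwall 364 ((0.5492082834243774, 0.025223447009921074), (0.09934648871421814, 0.021651865914463997), 2.6048059463500977) 0.035649860710212866
side rays of rear end at z .035/.046 [[0.52995655 0.12734984 0.035     ]] [[0.52688334 0.13914541 0.046     ]] wrist [[0.53410939 0.11645035 0.046     ]]
```

```bash
python3 -m jog '[[-0.016,0.0015,0.03,0.4],[0,0,0.04,0],[0,0,0.04,0],[0,0,0.04,0],[0,0,0.03,0],[0,0,0.022,0],[0,0,0,0],[0,0,0,0]]' 100 && python3 -m jog '[[0,0,0,0],[0,0,0,0],[0,0,0,0],[0,0,0,0],[0,0,0,0],[0,0,0,0],[0,0,0,0],[0,0,0,0]]' 0 60 && python3 -m jog '[[0,0,-0.003,0],[0,0,-0.004,0],[0,0,-0.004,0],[0,0,-0.004,0],[0,0,0,0],[0,0,0,0],[0,0,0,0],[0,0,0,0]]'
python3 - <<'E'
from h import *
s=env.state();print({k:s[k] for k in('clock','position','moment','ft_force','grip_force','gripper_width')})
snap("wrist","wrist2");snap("side","side2")
a=cv2.imread('pics/side2.png')[140:240,200:340];b=cv2.imread('pics/wrist2.png')
cv2.imwrite('pics/c2.png',cv2.vconcat([cv2.resize(a,(420,300),interpolation=2),cv2.resize(b,(420,300))]))
E
```

```text
clock: 4.2
position: [0.5449, 0.0536, 0.0175]
orientation: [0.0, 0.645, 0.765, 0.0]
ft_force: [-0.1, -0.1, -0.8]
gripper_width: 1.001
grip_force: 0.0
clock: 5.2
position: [0.5442, 0.0537, 0.0166]
orientation: [0.0, 0.645, 0.765, 0.0]
ft_force: [0.3, 0.7, -0.4]
gripper_width: 0.191
grip_force: 0.2
clock: 6.2
position: [0.544, 0.0537, 0.0315]
orientation: [-0.0, 0.645, 0.765, -0.0]
ft_force: [0.4, -0.3, -2.0]
gripper_width: 0.17
grip_force: 60.0
{'clock': 6.2, 'position': array([0.54402665, 0.05370069, 0.03152153]), 'moment': array([ 0.17353734, -0.13871847,  0.01714955]), 'ft_force': array([ 0.37889505, -0.29717045, -1.98994103]), 'grip_force': 59.99109327793121, 'gripper_width': 0.1699682986815993}
```

View pics/c2.png

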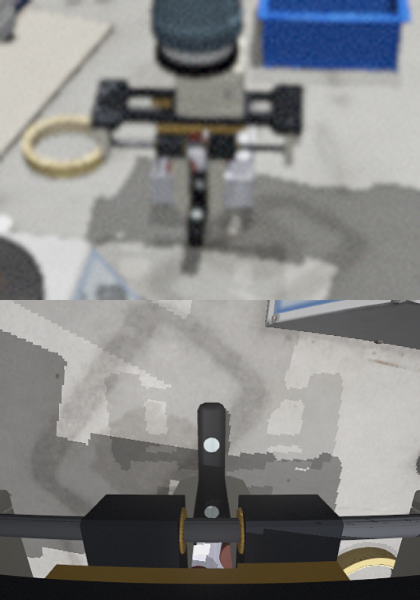

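The gripper is closed on the handle (side view at (195,200) in the crop). The wrist crop shows the bar's rear part at (210,445). I'll get the pitch from the depth along the bar's top.

```bash
cat > pitch.py <<'E'
from h import *
def pitch(tag=None):
    s=env.state();c=env.get_calibration("wrist");p,d=env.read_camera("wrist")
    if tag: cv2.imwrite(f'pics/{tag}.png',p[:,:,::-1])
    P=cloud(c,d);T=s['position'];q=s['orientation'];a=2*np.arctan2(q[2],q[1])
    if a>np.pi:a-=2*np.pi
    X=np.array([np.cos(a),np.sin(a)]);Y=np.array([np.sin(a),-np.cos(a)])
    D=P.reshape(-1,3)-T; x=D[:,:2]@X;y=D[:,:2]@Y;zz=D[:,2]
    m=(abs(y)<.006)&(x>.012)&(x<.075)&(zz>.01)&(zz<.13)&(d.ravel()>0)
    x,zz=x[m],zz[m]
    k=np.ones(len(x),bool)
    for _ in range(5):
        f=np.polyfit(x[k],zz[k],1);k=abs(zz-np.polyval(f,x))<.004
    print("t%.2f"%s['clock'],"pitch %.1f deg"%np.degrees(np.arctan(f[0])),"top above tcp at 0: %.4f"%f[1],k.sum(),len(x),"x %.3f..%.3f"%(x[k].min(),x[k].max()),"moment",s['moment'].round(3),"F",s['ft_force'].round(1),s['grip_force'].round(1), "tcp",T.round(4),"psi %.1f"%np.degrees(a))
E
python3 -c "from pitch import *; pitch()"
```

```text
Traceback (most recent call last):
  File "pitch.py", line 14, in pitch
    print("t%.2f"%s['clock'],"pitch %.1f deg"%np.degrees(np.arctan(f[0])),"top above tcp at 0: %.4f"%f[1],k.sum(),len(x),"x %.3f..%.3f"%(x[k].min(),x[k].max()),"moment",s['moment'].round(3),"F",s['ft_force'].round(1),s['grip_force'].round(1), "tcp",T.round(4),"psi %.1f"%np.degrees(a))
                                                                                                                                                                                                                         ^^^^^^^^^^^^^^^^^^^^^
AttributeError: 'float' object has no attribute 'round'
```

```bash
sed -i "s/s\['grip_force'\].round(1)/round(s['grip_force'],1)/" pitch.py; python3 -c "from pitch import *; pitch()"
```

```text
t6.35 pitch -12.1 deg top above tcp at 0: 0.0410 1649 6515 x 0.027..0.064 moment [ 0.125 -0.066 -0.003] F [-0.2 -0.1 -2.9] 60.0 tcp [0.5441 0.0537 0.0316] psi 99.7
```

```bash
python3 - <<'E'
t=open('pitch.py').read()
t=t.replace("    k=np.ones(len(x),bool)\n","    print([(round(b,3),round(float(np.percentile(zz[(x>=b)&(x<b+.005)],20)),4),round(float(np.median(zz[(x>=b)&(x<b+.005)])),4),int(((x>=b)&(x<b+.005)).sum())) for b in np.arange(.01,.075,.005) if ((x>=b)&(x<b+.005)).sum()>3])\n    k=np.ones(len(x),bool)\n")
t=t.replace("(zz<.13)","(zz<.085)")
open('pitch.py','w').write(t)
E
python3 -c "from pitch import *; pitch()"
```

```text
[(np.float64(0.01), 0.029, 0.0295, 130), (np.float64(0.015), 0.0291, 0.0296, 224), (np.float64(0.02), 0.029, 0.0295, 245), (np.float64(0.025), 0.0291, 0.0296, 248), (np.float64(0.03), 0.0291, 0.0297, 249), (np.float64(0.035), 0.0294, 0.0301, 252), (np.float64(0.04), 0.0293, 0.03, 279), (np.float64(0.045), 0.0289, 0.0296, 269), (np.float64(0.05), 0.0291, 0.0296, 283), (np.float64(0.055), 0.0291, 0.0297, 285), (np.float64(0.06), 0.0261, 0.0283, 264)]
t6.40 pitch -0.5 deg top above tcp at 0: 0.0299 2687 2728 x 0.012..0.064 moment [ 0.116 -0.062  0.031] F [ 0.1  0.4 -2.4] 60.0 tcp [0.5441 0.0537 0.0316] psi 99.7
```

The bar is level, held at 60 N, with its top 29.6 mm above the TCP as expected. The jog only turns the tool about its own axis, so I'll tip the tray by letting the handle pivot in the pads under a reduced grip. First I lift it and carry it to behind the bin.

```bash
python3 -m jog '[[0,0,-0.008,0],[0,0,-0.02,0],[0,0,-0.03,0],[0,0,-0.035,0],[0,0,-0.035,0],[0,0,-0.035,0],[0,0,-0.027,0],[0,0,-0.014,0]]' && python3 -m jog '[[-0.0098,-0.0052,0,0],[-0.019,-0.0103,0,0],[-0.019,-0.0103,0,0],[-0.019,-0.0103,0,0],[-0.019,-0.0103,0,0],[-0.019,-0.0103,0,0],[-0.019,-0.0103,0,0],[-0.019,-0.0103,0,0]]' && python3 -m jog '[[-0.019,-0.0103,0,0],[-0.019,-0.0103,0,0],[-0.019,-0.0103,0,0],[-0.019,-0.0103,0,0],[-0.019,-0.0103,0,0],[-0.0098,-0.0052,0,0],[0,0,0,0],[0,0,0,0]]'
python3 - <<'E'
from pitch import *
pitch(); c,p,d=snap("side","side3");P=cloud(c,d);c2,p2,d2=snap("scene","scene3")
cv2.imwrite('pics/c3.png',cv2.vconcat([cv2.resize(p[80:180,250:390,::-1],(420,300),interpolation=2),cv2.resize(p2[80:200,260:400,::-1],(420,300),interpolation=2)]))
E
```

```text
clock: 7.45
position: [0.5447, 0.0537, 0.2378]
orientation: [0.001, 0.645, 0.765, 0.001]
ft_force: [0.1, -0.7, -2.0]
gripper_width: 0.17
grip_force: 60.0
clock: 8.45
position: [0.4906, -0.101, 0.2339]
orientation: [-0.002, 0.645, 0.764, -0.001]
ft_force: [0.5, 0.3, -3.1]
gripper_width: 0.167
grip_force: 60.0
clock: 9.45
position: [0.4538, -0.2124, 0.2353]
orientation: [-0.0, 0.645, 0.765, 0.0]
ft_force: [-0.4, 0.1, -3.4]
gripper_width: 0.167
grip_force: 60.0
[(np.float64(0.01), 0.029, 0.0296, 128), (np.float64(0.015), 0.0291, 0.0297, 231), (np.float64(0.02), 0.0292, 0.0296, 244), (np.float64(0.025), 0.0292, 0.0297, 253), (np.float64(0.03), 0.0292, 0.0297, 249), (np.float64(0.035), 0.0295, 0.0303, 250), (np.float64(0.04), 0.0293, 0.03, 276), (np.float64(0.045), 0.0291, 0.0298, 273), (np.float64(0.05), 0.0293, 0.0298, 281), (np.float64(0.055), 0.0291, 0.0297, 281), (np.float64(0.06), 0.0259, 0.0284, 264)]
t9.45 pitch -0.4 deg top above tcp at 0: 0.0300 2686 2730 x 0.012..0.064 moment [ 0.118 -0.102 -0.002] F [-0.4  0.1 -3.4] 60.0 tcp [ 0.4538 -0.2124  0.2353] psi 99.7
```

View pics/c3.png

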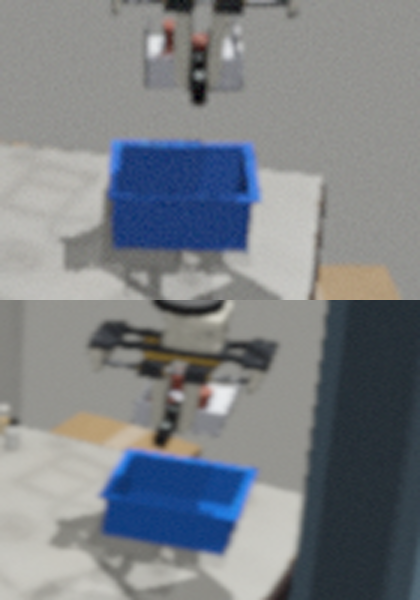

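The tray is level with the stoppers on it, hanging behind and above the bin in both views. Now I lower the grip step by step.

```bash
Z='[[0,0,0,0],[0,0,0,0],[0,0,0,0],[0,0,0,0],[0,0,0,0],[0,0,0,0],[0,0,0,0],[0,0,0,0]]'; sed -i '/print(\[(round/d' pitch.py
python3 -m jog '[[0,0,0,0],[0,0,0,0],[0,0,0,0],[0,0,0,0],[0,0,0,0],[0,0,0,0],[0,0,0,0],[0,0,0,0]]' 0 35 >/dev/null; python3 -c "from pitch import *; pitch()"
python3 -m jog '[[0,0,0,0],[0,0,0,0],[0,0,0,0],[0,0,0,0],[0,0,0,0],[0,0,0,0],[0,0,0,0],[0,0,0,0]]' 0 25 >/dev/null;  python3 -c "from pitch import *; pitch()"
```

```text
t10.60 pitch -0.4 deg top above tcp at 0: 0.0299 2690 2734 x 0.012..0.064 moment [ 0.092 -0.064  0.026] F [ 0.   0.3 -2.3] 35.0 tcp [ 0.4539 -0.213   0.2356] psi 99.7
t11.65 pitch -0.5 deg top above tcp at 0: 0.0300 2687 2730 x 0.012..0.064 moment [ 0.116 -0.095  0.009] F [ 0.4 -0.2 -2.3] 25.0 tcp [ 0.454  -0.213   0.2356] psi 99.7
```

```bash
python3 -m jog '[[0,0,0,0],[0,0,0,0],[0,0,0,0],[0,0,0,0],[0,0,0,0],[0,0,0,0],[0,0,0,0],[0,0,0,0]]' 0 19 >/dev/null; python3 -c "from pitch import *; pitch()"
```

```text
t12.70 pitch -0.5 deg top above tcp at 0: 0.0300 2698 2741 x 0.012..0.064 moment [ 0.124 -0.102 -0.052] F [-0.  -0.9 -2.2] 19.0 tcp [ 0.454  -0.213   0.2356] psi 99.7
```

```bash
python3 -m jog '[[0,0,0,0],[0,0,0,0],[0,0,0,0],[0,0,0,0],[0,0,0,0],[0,0,0,0],[0,0,0,0],[0,0,0,0]]' 0 15 >/dev/null; python3 -c "from pitch import *; pitch()"
```

```text
t13.75 pitch -0.5 deg top above tcp at 0: 0.0299 2687 2731 x 0.012..0.064 moment [ 0.121 -0.055 -0.001] F [ 0.5  0.3 -2.6] 15.0 tcp [ 0.454  -0.213   0.2357] psi 99.7
```

```bash
python3 -m jog '[[0,0,0,0],[0,0,0,0],[0,0,0,0],[0,0,0,0],[0,0,0,0],[0,0,0,0],[0,0,0,0],[0,0,0,0]]' 0 12 >/dev/null; python3 -c "from pitch import *; pitch()"
```

```text
t14.80 pitch 16.8 deg top above tcp at 0: 0.0305 2647 2998 x 0.012..0.059 moment [ 0.085 -0.061  0.038] F [ 0.4  0.7 -2.9] 12.0 tcp [ 0.454  -0.213   0.2357] psi 99.7
```

```bash
python3 -m jog '[[0,0,0,0],[0,0,0,0],[0,0,0,0],[0,0,0,0],[0,0,0,0],[0,0,0,0],[0,0,0,0],[0,0,0,0]]' 0 11 >/dev/null; python3 -c "from pitch import *; pitch()"
```

```text
t15.85 pitch 16.8 deg top above tcp at 0: 0.0305 2644 3004 x 0.012..0.060 moment [ 0.093 -0.08   0.003] F [-0.4  0.6 -2.2] 11.0 tcp [ 0.454  -0.213   0.2356] psi 99.7
```

```bash
python3 -m jog '[[0,0,0,0],[0,0,0,0],[0,0,0,0],[0,0,0,0],[0,0,0,0],[0,0,0,0],[0,0,0,0],[0,0,0,0]]' 0 9.5 >/dev/null; python3 -c "from pitch import *; pitch()"
```

```text
t16.90 pitch 27.8 deg top above tcp at 0: 0.0318 2307 2996 x 0.012..0.054 moment [ 0.105 -0.093  0.017] F [ 0.5 -0.1 -2.6] 9.5 tcp [ 0.454  -0.213   0.2356] psi 99.7
```

```bash
python3 -m jog '[[0,0,0,0],[0,0,0,0],[0,0,0,0],[0,0,0,0],[0,0,0,0],[0,0,0,0],[0,0,0,0],[0,0,0,0]]' 0 7.5 >/dev/null; python3 -c "from pitch import *; pitch('w4')"
```

```text
t17.95 pitch 24.8 deg top above tcp at 0: 0.0401 1948 2908 x 0.015..0.050 moment [ 0.042 -0.086 -0.031] F [ 0.1  0.1 -2.5] 7.5 tcp [ 0.454  -0.213   0.2357] psi 99.7
```

```bash
python3 - <<'E'
from h import *
c,p,d=snap("side","side4");c2,p2,d2=snap("scene","scene4")
w=cv2.imread('pics/w4.png')
cv2.imwrite('pics/c4.png',cv2.hconcat([cv2.vconcat([cv2.resize(p[80:180,250:390,::-1],(400,290),interpolation=2),cv2.resize(p2[80:200,260:400,::-1],(400,290),interpolation=2)]),cv2.resize(w[150:384,100:400],(400,580))]))
# profile along bar from wrist
E
python3 - <<'E'
from h import *
s=env.state();c=env.get_calibration("wrist");p,d=env.read_camera("wrist");P=cloud(c,d);a=np.radians(99.7)
D=P.reshape(-1,3)-s['position'];x=D[:,0]*np.cos(a)+D[:,1]*np.sin(a);y=D[:,0]*np.sin(a)-D[:,1]*np.cos(a)
for b in np.arange(.01,.07,.005):
    m=(abs(y)<.005)&(x>=b)&(x<b+.005)&(D[:,2]>-.02)&(D[:,2]<.095)
    if m.sum()>5: print(round(b,3),m.sum(),np.percentile(D[m,2],[5,25,50,75,95]).round(4))
E
```

```text
0.01 141 [0.0382 0.0392 0.0403 0.0411 0.0422]
0.015 148 [0.0421 0.043  0.0439 0.0449 0.0459]
0.02 151 [0.0463 0.0472 0.0485 0.0499 0.0511]
0.025 214 [0.0506 0.0518 0.0528 0.0535 0.0542]
0.03 223 [0.054  0.0549 0.0559 0.0568 0.0578]
0.035 255 [0.0576 0.0585 0.0596 0.0605 0.0613]
0.04 322 [0.0615 0.0624 0.0631 0.0636 0.0642]
0.045 460 [0.0589 0.0606 0.062  0.0631 0.0638]
0.05 426 [0.0526 0.0543 0.0559 0.0576 0.059 ]
0.055 160 [0.0481 0.0496 0.051  0.0518 0.0532]
```

View pics/c4.png

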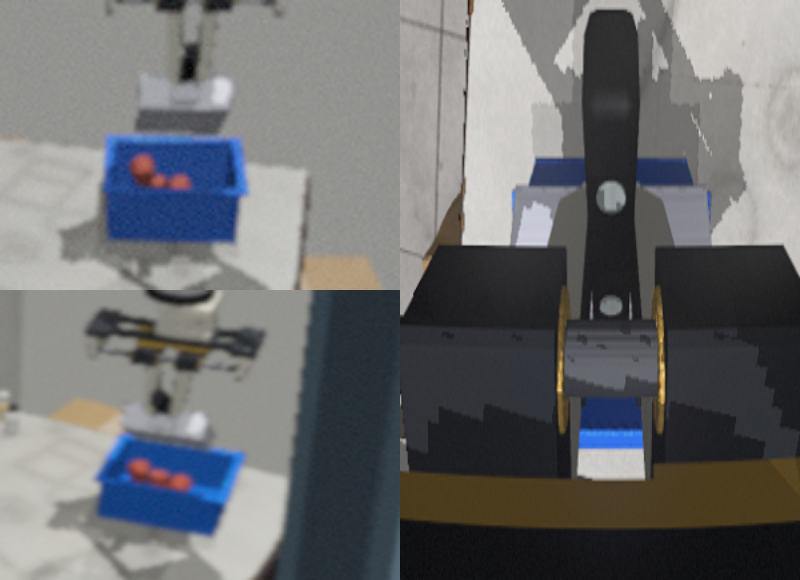

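All three stoppers are in the bin (side crop: red at (160,175); scene crop: (160,475)), and the tray is empty at about 39°. Now I grip firmly and take it back over the clear worktop.

```bash
python3 -m jog '[[0,0,0,0],[0,0,0,0],[0.0122,0.0067,0,0],[0.0279,0.0151,0,0],[0.0279,0.0151,0,0],[0.0279,0.0151,0,0],[0.0279,0.0151,0,0],[0.0279,0.0151,0,0]]' 0 50 && python3 -m jog '[[0.0279,0.0151,0,0],[0.0279,0.0151,0,0],[0.0279,0.0151,0,0],[0.0122,0.0067,0.01,0],[0,0,0.03,0],[0,0,0.03,0],[0,0,0.025,0],[0,0,0.015,0]]'
python3 - <<'E'
from h import *
s=env.state();print(s['clock'],s['position']);c=env.get_calibration("wrist");p,d=env.read_camera("wrist");P=cloud(c,d);a=np.radians(99.7)
D=P.reshape(-1,3)-s['position'];x=D[:,0]*np.cos(a)+D[:,1]*np.sin(a);y=D[:,0]*np.sin(a)-D[:,1]*np.cos(a)
m=(abs(y)<.005)&(x>=.01)&(x<.042)&(D[:,2]>.03)&(D[:,2]<.075);print(np.degrees(np.arctan(np.polyfit(x[m],D[m,2],1)[0])))
E
```

```text
clock: 19.15
position: [0.5096, -0.0476, 0.2357]
orientation: [-0.0, 0.644, 0.765, 0.0]
ft_force: [0.4, 0.0, -1.9]
gripper_width: 0.166
grip_force: 50.0
clock: 20.15
position: [0.5432, 0.0537, 0.1237]
orientation: [-0.001, 0.645, 0.765, -0.001]
ft_force: [-0.6, -0.1, -1.3]
gripper_width: 0.17
grip_force: 50.0
20.15 [0.54317633 0.05368984 0.12373499]
37.749682209523144
```

```bash
python3 -m jog '[[0,0,0.012,0],[0.006,0,0.006,0],[0.006,0,0.006,0],[0.005,0,0.006,0],[0.005,0,0.006,0],[0.005,0,0.006,0],[0.005,0,0.006,0],[0.004,0,0.006,0]]' 0 10
python3 - <<'E'
from h import *
s=env.state();print(s['clock'],s['position'],s['ft_force']);c=env.get_calibration("wrist");p,d=env.read_camera("wrist");P=cloud(c,d);a=np.radians(99.7)
D=P.reshape(-1,3)-s['position'];x=D[:,0]*np.cos(a)+D[:,1]*np.sin(a);y=D[:,0]*np.sin(a)-D[:,1]*np.cos(a)
m=(abs(y)<.005)&(x>=.01)&(x<.042)&(D[:,2]>.03)&(D[:,2]<.075);print(np.polyfit(x[m],D[m,2],1),np.degrees(np.arctan(np.polyfit(x[m],D[m,2],1)[0])))
E
```

```text
clock: 21.2
position: [0.5382, 0.0894, 0.0712]
orientation: [0.0, 0.645, 0.765, -0.0]
ft_force: [0.8, -0.9, -0.1]
gripper_width: 0.169
grip_force: 10.0
21.2 [0.53815873 0.0893861  0.07117104] [ 0.80126283 -0.89588538 -0.08067226]
[0.36389307 0.02839545] 19.996095773533273
```

The tray has levelled to 20° in the pads, as planned. I'll continue down to flat.

```bash
python3 -m jog '[[0.004,0,0.008,0],[0.004,0,0.008,0],[0.004,0,0.008,0],[0.003,0,0.008,0],[0.003,0,0.008,0],[0.002,0,0.007,0],[0.001,0,0.005,0],[0.001,0,0.003,0]]' && python3 -m jog '[[0,0,0,0],[0,0,0,0],[0,0,0,0],[0,0,0,0],[0,0,0,0],[0,0,0,0],[0,0,0,0],[0,0,0,0]]' && python3 -c "from pitch import *; pitch()"
```

```text
clock: 22.25
position: [0.5343, 0.1114, 0.0168]
orientation: [-0.0, 0.645, 0.765, 0.0]
ft_force: [-3.6, 3.1, 8.9]
gripper_width: 0.173
grip_force: 10.0
clock: 23.25
position: [0.5346, 0.111, 0.0167]
orientation: [-0.0, 0.645, 0.765, 0.0]
ft_force: [-1.4, 2.2, 3.2]
gripper_width: 0.171
grip_force: 10.0
t23.25 pitch -2.9 deg top above tcp at 0: 0.0286 2656 2658 x 0.012..0.064 moment [0.495 0.194 0.001] F [-1.4  2.2  3.2] 10.0 tcp [0.5346 0.111  0.0167] psi 99.7
```

It is over-pressed by about 2.4°. I'll raise 1.5 mm, then open.

```bash
python3 -m jog '[[0,0,-0.0005,0],[0,0,-0.0005,0],[0,0,-0.0005,0],[0,0,0,0],[0,0,0,0],[0,0,0,0],[0,0,0,0],[0,0,0,0]]' 0 5 && python3 -c "from pitch import *; pitch()" && python3 -m jog '[[0,0,0,0],[0,0,0,0],[0,0,0,0],[0,0,0,0],[0,0,0,0],[0,0,0,0],[0,0,0,0],[0,0,0,0]]' 60 && python3 -c "from pitch import *; pitch()"
```

```text
clock: 24.3
position: [0.5345, 0.1109, 0.0181]
orientation: [-0.0, 0.645, 0.765, -0.0]
ft_force: [-0.1, 0.2, -1.4]
gripper_width: 0.167
grip_force: 5.0
t24.30 pitch -0.6 deg top above tcp at 0: 0.0287 2679 2721 x 0.012..0.064 moment [ 0.022 -0.121  0.001] F [-0.1  0.2 -1.4] 5.0 tcp [0.5345 0.1109 0.0181] psi 99.7
clock: 25.35
position: [0.5345, 0.1109, 0.0182]
orientation: [-0.0, 0.645, 0.765, 0.0]
ft_force: [-0.5, -0.9, 0.3]
gripper_width: 0.602
grip_force: 0.0
t25.35 pitch -0.6 deg top above tcp at 0: 0.0285 2690 2720 x 0.012..0.064 moment [-0.002 -0.101  0.04 ] F [-0.5 -0.9  0.3] 0.0 tcp [0.5345 0.1109 0.0182] psi 99.7
```

Flat and released. I'm withdrawing straight up and checking.

```bash
python3 -m jog '[[0,0,-0.01,0],[0,0,-0.02,0],[0,0,-0.03,0],[0,0,-0.04,0],[0,0,-0.04,0],[0,0,-0.04,0],[0,0,-0.02,0],[0,0,0,0]]'
python3 - <<'E'
from h import *
c,p,d=snap("side","side5");P=cloud(c,d);c2,p2,d2=snap("scene","scene5");cw,pw,dw=snap("wrist","wrist5")
h=cv2.cvtColor(p,cv2.COLOR_RGB2HSV);m=(h[...,0]>100)&(h[...,0]<125)&(h[...,1]>150);Q=P[m];Q=Q[(Q[:,1]<-.2)&(Q[:,1]>-.75)&(Q[:,2]>.068)&(Q[:,2]<.085)];print("bin",cv2.minAreaRect(Q[:,:2].astype(np.float32)))
W=cloud(cw,dw).reshape(-1,3);t=W[(W[:,2]>.043)&(W[:,2]<.05)&(abs(W[:,0]-.535)<.06)&(W[:,1]>.02)&(W[:,1]<.2)];print("handle top",len(t),np.median(t[:,2]))
cv2.imwrite('pics/c5.png',cv2.hconcat([cv2.vconcat([cv2.resize(p[110:310,190:370,::-1],(300,290)),cv2.resize(p2[120:340,190:370,::-1],(300,290))]),cv2.resize(pw[:,:,::-1],(490,580))]))
E
```

```text
clock: 26.4
position: [0.5356, 0.111, 0.2205]
orientation: [0.002, 0.645, 0.765, 0.002]
ft_force: [-0.0, 0.5, 0.7]
gripper_width: 0.6
grip_force: 0.0
bin ((0.4729694724082947, -0.3325461447238922), (0.1681620478630066, 0.1427968144416809), 8.38739013671875)
handle top 1192 0.04616304847779881
```

View pics/c5.png

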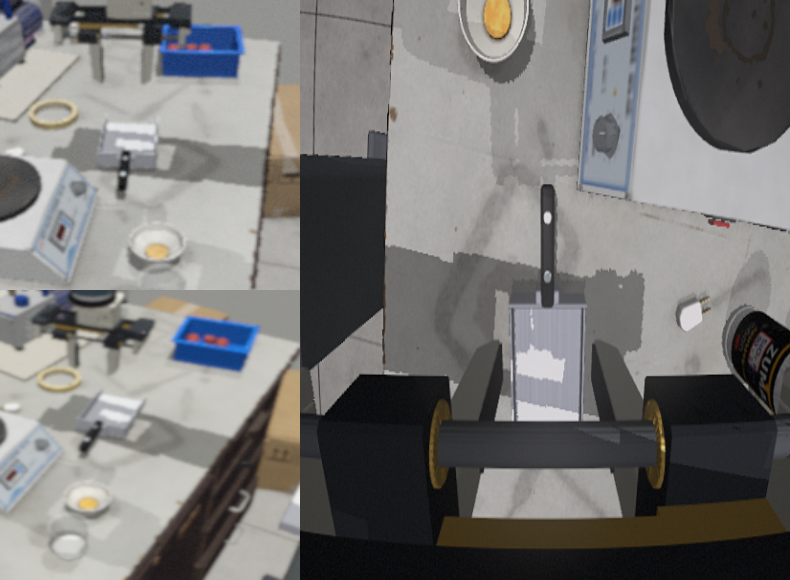

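The views show the empty tray flat and upright (wrist, handle at (547,245)), three stoppers in the unmoved bin, and the bystanders in place.

```bash
python3 -c "from rig import env; print(env.finish_job())"
```

```text
the job is handed in; nothing more can be done
None
```

Job handed in at about 26.5 s: the three stoppers are in the bin, which has not moved, and the empty tray is flat, right way up and released on the worktop.

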